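# Enable the dust extraction with its key

### The arm

A 7-joint arm with a two-finger parallel gripper is mounted at the origin on the work surface. World frame = base frame: x ahead of the robot, y to its left, z up, the work surface at z = 0. Lengths are in m, angles in rad, forces in N, time in s.
With the tool pointing down it reaches from about 0.4 to 0.85 m from the base axis. Payload 10.4 kg.
Tool frame: the origin (TCP) lies at the centre of the arm's flange, where the gripper is bolted on; the fingertips stand 173 mm ahead of it and the grasp point (between the pads) lies 155 mm ahead of it (manip.nose_length is the distance from the TCP to the fingertips, in m); z points along the fingers, x is the direction in which the jaws open and shut, and the axes are right-handed (so a half turn about z gives the same grasp; the last joint's range is limited). The gripper opens to 85 mm and grips with 20 to 120 N. Pads are 22 mm wide; open, the fingers measure 114 mm over their backs; the gripper's body (76 mm by 85 mm) begins 54 mm behind the grasp point. The pads swing forward as they close: fully open they stand 13 mm farther back than shut.
Start: joints at [-1.302, 0.332, -0.065, 1.46, 0.022, 1.35, -0.088], TCP at [0.18, 0.599, 0.405] pointing down, gripper open.
Joint ranges: [-2.6, 2.6], [-0.5, 2.12], [-1.47, 1.34], [0.16, 2.42], [-1.27, 4.41], [0.06, 2.06], [-2.6, 2.6]. Speed limits (rad/s): [2.22, 2.22, 2.79, 2.79, 3.14, 3.14, 3.14].

### API

Orientations are given as a unit quaternion [x, y, z, w].
In Python, from workcell import status, cams, order, manip gives the robot as it stands.
- The arm moves only by the tool servo_tool, never from a script. Its argument "motion" is a list that holds one entry, the list of rows, each a list of 6 numbers: the shift along the tool's x, y, z in units of 50 mm (1.0 is 50 mm), then the turn, a rotation vector about the tool's x, y, z in units of 5 degrees (1.0 is 5 degrees). In form: [[[x, y, z, ax, ay, az], ...]]. A call has 1 to 12 rows; each row shifts and turns the pose as measured when the row begins, along the tool's axes as they then stand; what a row does not reach is not made up. A row lasts 1/10 s, in which the tool goes at most 50 mm and 8.59 degrees, less where a joint would pass 70% of its speed; a pose out of reach is approached as far as the arm can. A call is refused whole if a number of a shift passes 1 or a number of a turn 1, either way. A call with a gripper value outside its range is refused whole. "jaw" is the closure in counts, from 0 (fully open) to 255 (shut), set as the call begins (left out, the last holds). The fingers move at their own pace and stop on an object; "force" is the grip in N (left out, the last holds). Time passes only in rows, so rows that do not move let the fingers close. It gives the time, the measured TCP pose, the force and the opening at its end, in the units of the state.
- status.get_obs(): the state, without advancing time (a new reading comes with each control period).
- cams.camera(name): name is "side" or "top"; returns a dict with "color" (480x640x3 uint8, red, green, blue), "vertical_fov" (degrees; the focal length in pixels is half the picture's height over the tangent of half this angle, whatever the lens; pixels are square), "cx", "cy" (the principal point, pixels), "k1" (the pictures are not rectified: a ray, as slopes to the right and down, at radius r is drawn at 1 + k1 r^2 times it, then the intrinsics apply), "extrinsics" (4x4, takes a point from camera to world coordinates). Camera axes: x right, y down, z forward; pixel columns grow to the right and rows downward; lengths in m; the calibration is good to about 2 mm. A picture is of the moment at which its call begins. There is no depth.
- order.hand_in(): hands the job in, once; it reports no verdict.
The state is a dict: "clock": time; "joint_pos": joint angles; "joint_velocities": joint speeds; "tau": joint torques, N m; "position": TCP position; "ee_rot": TCP orientation; "ft_force": force on the tool from outside, world axes, zero at the start; "torque": the same for the moment, N m; "grip_width": opening from 0.0 (shut) to 1.0 (fully open).
Only numpy, scipy, OpenCV 4.12 (cv2) and the standard library are available. Lean on these libraries where they do the work, as an engineer would, in place of code of your own. Each camera call takes 0.05 s, during which the arm holds its last target.

### The job

Before sanding can start, the dust extraction must be switched on: draw the red key out of the key rack, push it fully home into the key switch on the sloping console, and only then turn it clockwise to its stop at the green mark. Let go and leave the key in the switch; leave the blue key in the rack and do not disturb the jar, the sanding block or the grinder.

Things in the scene. Friction and masses are not known exactly. Their poses are not given: they have to be found in the camera images.
- red_key_bow (a point): Centre of the red bow (flat grip) of the loose key to use: bow 32 (x) x 10 (y) x 30 (z) mm; whole key 74 mm long, 60 g. z runs along the key from blade tip to bow, x along the widths of bow and blade. It is the same after a half turn about z. At the start it stands upright in a slot of the rack, bow centre 69 mm above the bench, collar resting on the rack's top
- red_key_tip (a point): End of the red key's brass blade, on its centre line, 59 mm below the bow's centre; axes as the bow's. Going up from the tip: blade 14.5 (x) x 6 (y) mm, 28 long, its last 3 mm narrowed to 11 x 3.5 mm; round brass collar, 26 mm diameter, from 28 to 32 mm; stem 12 x 8 mm from 32 to 44 mm; bow from 44 to 74 mm
- blue_key_bow (a point): Centre of the bow of the blue key, otherwise identical to the red one, standing in the rack's other slot; to be left there
- rack: Fixed grey key rack, a block 50 (x) x 150 (y) x 38 mm high; origin at the centre of its underside. Two slots in its top at y = -40 and +40 mm, 16.5 mm long along y, 8 mm wide along x, 32 mm deep, one for each key. The keys' x axes run along the rack's y. Either key may be in either slot
- console: Fixed console: dark base, light grey sloping top plate 150 (up the slope) x 200 (y) x 36 mm thick; origin on the bench under the plate's centre. The top leans 35 degrees from level, rising towards the console's +x, so it faces up and to -x. Plate centre 105 mm above the bench, lower edge 62, upper edge 148 mm. White mark up-slope of the switch: off; green mark 60 degrees clockwise: on
- keyway (a point): Mouth of the slot, centred in the steel switch barrel's face (36 mm across, 3 mm proud of the plate's centre, in a black ring); turns with it. z points out of the face along the barrel's axis, 35 degrees from vertical; x along the slot's long side (at off: up the slope). Slot 16.5 (x) x 8 (y) mm, 2 mm chamfer, 32 mm deep. Key enters blade first along -z, its x along the slot, either way round
- keyway_end (a point): Point on the barrel's axis 28 mm inside the mouth: where the blade's tip lies when the key is fully home. The key's collar then lies on the barrel's face and its bow centre is 31 mm out from the mouth
- switch (a joint): Angle of the barrel, rad: 0 = off, as at the start; grows as the key is turned clockwise (seen looking at the face) to a stop at 1.1 = on. Stays where it is left; friction torque about 0.06 N m. The blade has about 0.13 rad of play either way in the slot
- jar: Bystander: jar of filler, 68 mm diameter, 85 mm tall; origin at the centre of its underside
- sanding_block: Bystander: cork sanding block 70 x 45 x 30 mm; origin at the centre of its underside
- grinder: Bystander: small grey rotary grinder lying along its x, about 200 mm long (from -75 to +120 mm), 36 mm thick; origin on the bench under its body

How it is judged:
By the outcome, as a careful person would: the job done as asked, in the order asked, and still so for the second after the job is handed in, with the robot touching nothing.
It also fails if it takes over 46 s, if anything falls off the work surface, if the arm or the gripper's body presses on something with over 40 N, if the wrist force passes 120 N, or if a joint passes its speed limit or range.

## Working session

There is one attempt and no reset: what is moved stays moved. The work goes in short steps, Python scripts to look and compute and a tool call to move; the robot and the scene stay as the last step left them, time stands still between calls to the robot, and variables do not carry over. Pictures are saved under pics/ and viewed, and the job is handed in when it is done.

Besides the shell and the picture viewer there is one more tool, called after ">>>" as name([rows], argument=value, ...), one row to a line, values as JSON. servo_tool: Moves the arm, as the interface text tells. Its arguments: {"type":"object","properties":{"motion":{"type":"array","items":{"type":"array","items":{"type":"array","items":{"type":"number"}}}},"jaw":{"type":"number"},"force":{"type":"number"}},"required":["motion"]}

```bash
ls; mkdir -p pics; python3 - <<'E'
from workcell import status,cams,order,manip
import cv2,json
o=status.get_obs();print({k:o[k] for k in ('clock','position','ee_rot','ft_force','grip_width')})
for n in ('side','top'):
    c=cams.camera(n);cv2.imwrite(f'pics/{n}0.png',c['color'][:,:,::-1]);print(n,c['vertical_fov'],c['cx'],c['cy'],c['k1'],c['extrinsics'])
E
```

```text
pics
{'clock': 0.0, 'position': array([0.17974941, 0.59845323, 0.40390554]), 'ee_rot': array([ 8.02392654e-01,  5.96796029e-01, -5.70028596e-04,  4.52000070e-04]), 'ft_force': array([ 0.33276221,  0.58925043, -0.1750579 ]), 'grip_width': 1.0036162236799915}
side 57.34488371765788 321.8183447284072 246.70562004962107 -0.08356330286508498 [[ 0.83747637 -0.26432182  0.47829625  0.14858091]
 [-0.54641273 -0.39197421  0.74012792 -0.7070008 ]
 [-0.00815216 -0.88118681 -0.47269795  0.49908794]
 [ 0.          0.          0.          1.        ]]
top 48.589693721258705 315.5128141818931 243.95904654151462 0.004880288458392494 [[-1.46356940e-02 -9.91115187e-01  1.32198650e-01  4.47964191e-01]
 [-9.99891797e-01  1.47029018e-02 -4.67789099e-04 -8.25115797e-02]
 [-1.48007089e-03 -1.32191192e-01 -9.91223132e-01  1.12972156e+00]
 [ 0.00000000e+00  0.00000000e+00  0.00000000e+00  1.00000000e+00]]
```

View pics/side0.png

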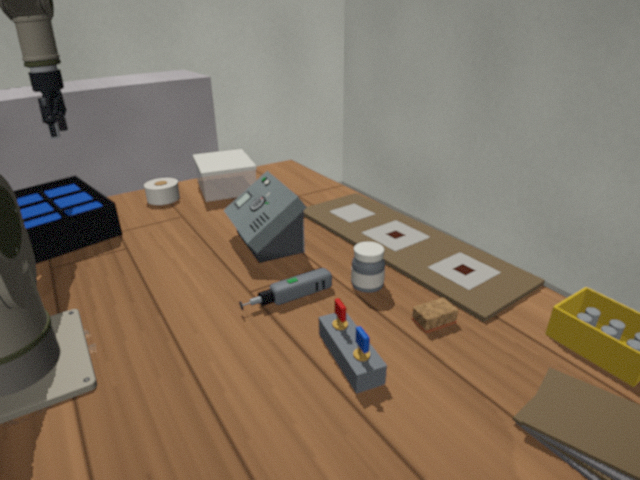

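View pics/top0.png

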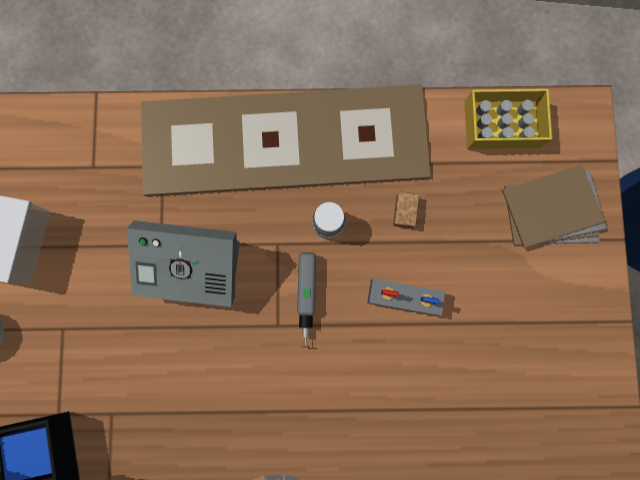

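```bash
cat > h.py <<'E'
import numpy as np,cv2
from workcell import status,cams,order,manip
from scipy.spatial.transform import Rotation as R
def cam(n):
    c=cams.camera(n);f=240/np.tan(np.radians(c['vertical_fov']/2));c['f']=f;c['E']=np.array(c['extrinsics']);return c
def ray(c,u,v):
    d=np.array([(u-c['cx'])/c['f'],(v-c['cy'])/c['f']]);s=d.copy()
    for _ in range(20): s=d/(1+c['k1']*(s@s))
    r=c['E'][:3,:3]@np.array([*s,1]);return c['E'][:3,3],r/np.linalg.norm(r)
def proj(c,P):
    p=np.linalg.inv(c['E'])@np.array([*P,1]);s=p[:2]/p[2];s=s*(1+c['k1']*(s@s));return s*c['f']+[c['cx'],c['cy']]
def onz(c,u,v,z):
    o,r=ray(c,u,v);return o+r*(z-o[2])/r[2]
def tri(c1,p1,c2,p2):
    o1,r1=ray(c1,*p1);o2,r2=ray(c2,*p2)
    A=np.stack([r1,-r2],1);t=np.linalg.lstsq(A,o2-o1,rcond=None)[0]
    a=o1+r1*t[0];b=o2+r2*t[1];return (a+b)/2,np.linalg.norm(a-b)
def mask(c,col):
    im=c['color'].astype(int);r,g,b=im[...,0],im[...,1],im[...,2]
    m={'red':(r>120)&(g<70)&(b<70),'blue':(b>110)&(r<80)&(g<130)}[col]
    return m
def crop(c,x0,y0,w,h,s,name):
    im=c['color'][y0:y0+h,x0:x0+w,::-1];cv2.imwrite('pics/'+name,cv2.resize(im,None,fx=s,fy=s,interpolation=cv2.INTER_CUBIC))
E
python3 - <<'E'
from h import *
S=cam('side');T=cam('top')
import pickle;pickle.dump((S,T),open('c0.pkl','wb'))
win={'red':{'S':(320,290,365,335),'T':(370,280,410,310)},'blue':{'S':(345,320,380,370),'T':(410,285,450,315)}}
for col in win:
    q={}
    for nm,c in (('S',S),('T',T)):
        x0,y0,x1,y1=win[col][nm];m=mask(c,col)[y0:y1,x0:x1];ys,xs=np.nonzero(m);q[nm]=(xs.mean()+x0,ys.mean()+y0)
        print(col,nm,q[nm],len(xs),cv2.minAreaRect(np.stack([xs+x0,ys+y0],1).astype(np.float32)))
    print(tri(S,q['S'],T,q['T']),onz(T,*q['T'],0.078),onz(S,*q['S'],0.069))
crop(T,120,215,130,100,6,'ctop.png');crop(S,215,165,100,100,6,'cside.png');crop(S,305,285,100,110,5,'kside.png');crop(T,360,270,100,55,7,'ktop.png')
E
```

```text
red S (np.float64(340.9791666666667), np.float64(307.5520833333333)) 96 ((341.724365234375, 309.180419921875), (23.06348419189453, 7.654904365539551), 69.77513122558594)
red T (np.float64(390.31944444444446), np.float64(292.5138888888889)) 72 ((390.3615417480469, 292.60772705078125), (15.256272315979004, 4.589284896850586), 7.125016689300537)
(array([ 0.49099183, -0.23074125,  0.07108703]), np.float64(0.0028416651473505165)) [ 0.48950695 -0.22902108  0.078     ] [ 0.49399448 -0.22899099  0.069     ]
blue S (np.float64(363.44), np.float64(337.336)) 125 ((363.8685607910156, 338.138671875), (25.63072967529297, 8.543577194213867), 70.01689147949219)
blue T (np.float64(430.68918918918916), np.float64(299.5945945945946)) 74 ((430.5000305175781, 299.5000305175781), (15.617903709411621, 4.767570495605469), 9.462322235107422)
(array([ 0.47582248, -0.31028844,  0.07066067]), np.float64(0.002783554787721952)) [ 0.47447732 -0.30792232  0.078     ] [ 0.47839731 -0.30932924  0.069     ]
```

View crops.

View pics/ctop.png

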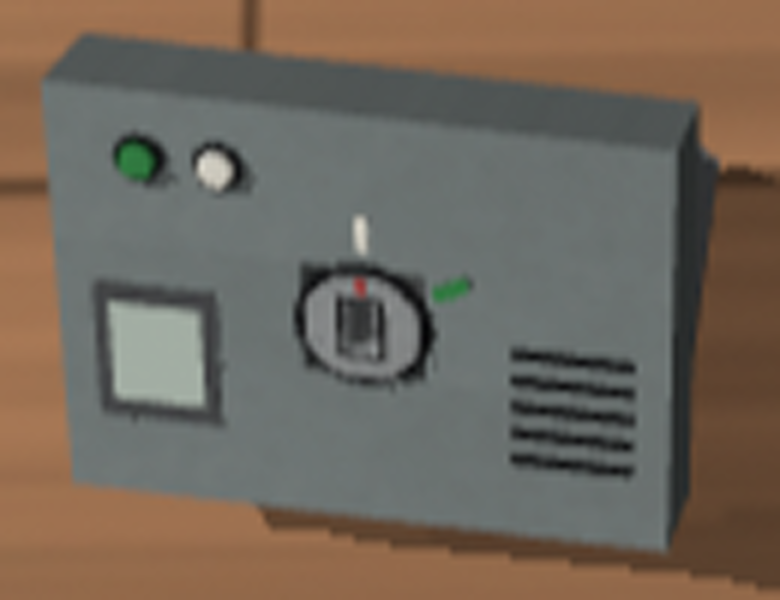

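View pics/cside.png

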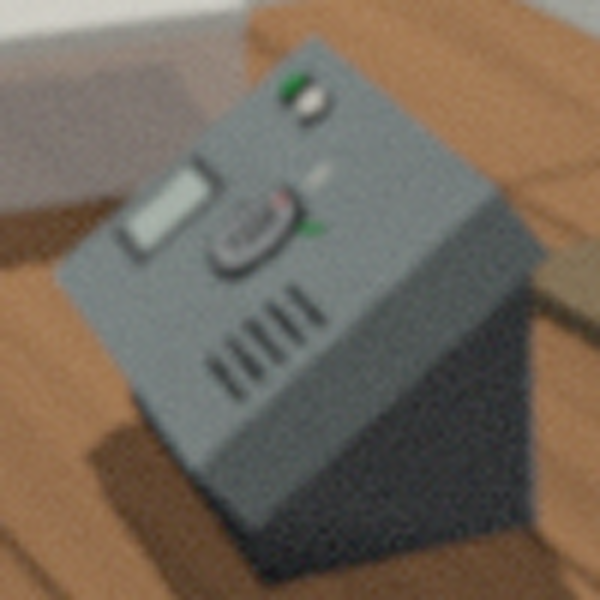

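View pics/ktop.png

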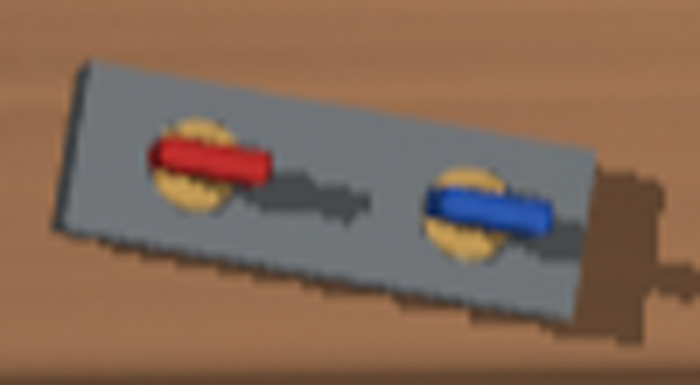

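View pics/kside.png

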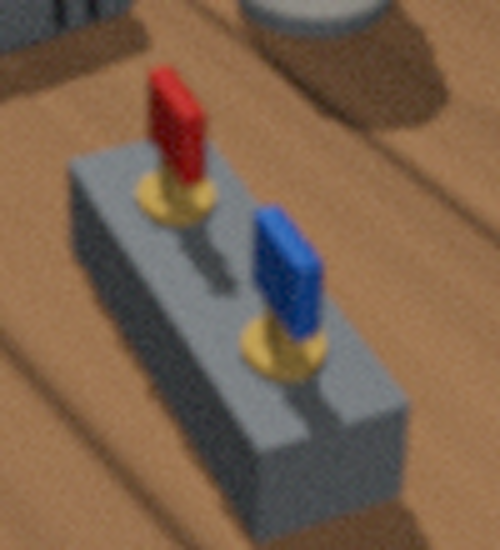

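```bash
python3 - <<'E'
from h import *
import pickle;S,T=pickle.load(open('c0.pkl','rb'))
k=lambda p:((p[0]+.5)/7+360-.5,(p[1]+.5)/7+270-.5)
P=[onz(T,*k(p),.038) for p in [(85,62),(597,152),(573,318),(58,230)]]
P=np.array(P);c=P.mean(0);print('rack ctr',c,'lens',[np.linalg.norm(P[i]-P[(i+1)%4]) for i in range(4)])
for a,b in ((1,0),(2,3)):
    d=P[b]-P[a];print('yaw',np.degrees(np.arctan2(-d[0],d[1])))
d=(P[0]-P[1]+P[3]-P[2]);d/=np.linalg.norm(d);print('red slot',c+.04*d,'blue',c-.04*d)
t=lambda p:((p[0]+.5)/6+120-.5,(p[1]+.5)/6+215-.5)
s=lambda p:((p[0]+.5)/6+215-.5,(p[1]+.5)/6+165-.5)
ct=[(45,80),(685,148),(668,548),(73,483)];cs=[(313,38),(498,190),(200,470),(58,272)];z=[.148,.148,.062,.062]
Q=[]
for a,b,h in zip(ct,cs,z):
    p,e=tri(T,t(a),S,s(b));q=onz(T,*t(a),h);q2=onz(S,*s(b),h);print(p.round(4),round(e,4),q.round(4),q2.round(4));Q.append((q+q2)/2)
QT=np.array([onz(T,*t(a),h) for a,h in zip(ct,z)])
for nm,Q in (('avg',np.array(Q)),('top',QT)):
    c=Q.mean(0);print(nm,'ctr',c,[np.linalg.norm(Q[i]-Q[(i+1)%4]) for i in range(4)])
    d=Q[0]-Q[1]+Q[3]-Q[2];print('yaw',np.degrees(np.arctan2(-d[0],d[1])), [np.degrees(np.arctan2(-v[0],v[1])) for v in (Q[0]-Q[1],Q[3]-Q[2])])
    x=Q[0]-Q[3]+Q[1]-Q[2];print('up yaw',np.degrees(np.arctan2(x[1],x[0])))
# barrel
zf=.105+.003*np.cos(np.radians(35))
print('barrel',onz(T,*t((366,326)),zf),onz(S,*s((252,232)),zf),tri(T,t((366,326)),S,s((252,232))))
E
```

```text
rack ctr [ 0.48200957 -0.26715397  0.038     ] lens [np.float64(0.15152229146563695), np.float64(0.04883429411788144), np.float64(0.1514014075170492), np.float64(0.04973595241324406)]
yaw -10.836714453803939
yaw -10.49550582940416
red slot [ 0.48941303 -0.22784509  0.038     ] blue [ 0.47460611 -0.30646286  0.038     ]
[0.6152 0.2705 0.1436] 0.0001 [0.6144 0.2689 0.148 ] [0.6094 0.2584 0.148 ]
[0.5898 0.07   0.1457] 0.0011 [0.59   0.0694 0.148 ] [0.5864 0.0651 0.148 ]
[0.4695 0.0875 0.0586] 0.0028 [0.4682 0.0876 0.062 ] [0.4683 0.0808 0.062 ]
[0.4945 0.2862 0.0595] 0.0036 [0.4927 0.286  0.062 ] [0.494  0.2794 0.062 ]
avg ctr [0.5404329 0.1744558 0.105    ] [np.float64(0.1978364693532568), np.float64(0.14856920829802922), np.float64(0.20012545173395432), np.float64(0.1477146531690273)]
yaw -7.041722972807785 [np.float64(-6.880773454324253), np.float64(-7.20083158819135)]
up yaw -8.581836797304051
top ctr [0.54131188 0.17797802 0.105     ] [np.float64(0.20104022365564184), np.float64(0.15024101602763673), np.float64(0.19994381430404726), np.float64(0.15001074264079092)]
yaw -6.999029624070995 [np.float64(-6.962355349052509), np.float64(-7.0359050057042065)]
up yaw -8.234206879554877
barrel [0.53962684 0.17780615 0.10745746] [0.53584976 0.17059033 0.10745746] (array([0.53975069, 0.17885478, 0.10372121]), np.float64(0.0004647896460921684))
```

The side view shows the red key at about (341,308) and the blue at (363,337). In the top view they are at (390,293) and (431,300), with the keyway at (180,269). The rack and console sizes match the given ones. I'll swing the arm over to the rack now.

>>> servo_tool([
  [[0,1,0,0,0,0.85],[0,1,0,0,0,0.85],[0,1,0,0,0,0.85],[0,1,0,0,0,0.85],[0,1,0,0,0,0.85],[0,1,0,0,0,0.85],[0,1,0,0,0,0.85],[0,1,0,0,0,0.85],[0,1,0,0,0,0.85],[0,1,0,0,0,0.85]],
], jaw=100, force=40)

```text
clock: 1.2
position: [0.5716, 0.3158, 0.3998]
ee_rot: [0.965, 0.261, -0.003, -0.0]
ft_force: [1.9, -0.0, -0.1]
grip_width: 0.605
```

```bash
cat >> h.py <<'E'
def rel(P,Rt):
    o=status.get_obs();p=np.array(o['position']);Rc=R.from_quat(o['ee_rot'])
    d=Rc.inv().apply(np.array(P)-p);w=(Rc.inv()*Rt).as_rotvec()
    print('clock',round(o['clock'],2),'shift units',(d/.05).round(3),'rot units',(np.degrees(w)/5).round(3),'mm',(d*1000).round(1),'deg',np.degrees(w).round(2),'F',np.round(o['ft_force'],1),'w',round(o['grip_width'],3),'q',np.round(o['joint_pos'],2))
def down(yaw): # tool x at yaw deg, z down
    a=np.radians(yaw);x=np.array([np.cos(a),np.sin(a),0]);z=np.array([0,0,-1.]);return R.from_matrix(np.stack([x,np.cross(z,x),z],1))
KEY=np.array([.4895,-.2285,.069]);RY=-10.7
M=np.array([.5396,.1778,.1075]);CY=-7.4
def con(turn=0,yaw=CY):
    a=np.radians(yaw);t=np.radians(35)
    n=np.array([-np.sin(t)*np.cos(a),-np.sin(t)*np.sin(a),np.cos(t)])
    y=np.array([-np.sin(a),np.cos(a),0]);z=-n
    return n,R.from_matrix(np.stack([y,np.cross(z,y),z],1))*R.from_rotvec([0,0,np.radians(turn)])
E
python3 -c "
from h import *
rel(KEY+[0,0,.155+.08],down(RY))"
```

```text
clock 1.2 shift units [-6.885  8.587  1.936] rot units [-1.00e-03  7.00e-02  8.18e+00] mm [-344.3  429.4   96.8] deg [-1.00e-02  3.50e-01  4.09e+01] F [ 1.9 -0.  -0.1] w 0.605 q [-0.77  0.4   0.27  1.4  -0.11  1.36  0.03]
```

>>> servo_tool([
  [[-0.29,0.87,0.12,0,0,0.68],[-0.29,0.87,0.12,0,0,0.68],[-0.29,0.87,0.12,0,0,0.68],[-0.29,0.87,0.12,0,0,0.68],[-0.29,0.87,0.12,0,0,0.68],[-0.29,0.87,0.12,0,0,0.68],[-0.29,0.87,0.12,0,0,0.68],[-0.29,0.87,0.12,0,0,0.68],[-0.29,0.87,0.12,0,0,0.68],[-0.29,0.87,0.12,0,0,0.68],[-0.29,0.87,0.12,0,0,0.68],[-0.29,0.87,0.12,0,0,0.68]],
])

```text
clock: 2.4
position: [0.4959, -0.2397, 0.3253]
ee_rot: [0.994, -0.109, -0.001, 0.001]
ft_force: [1.2, -1.4, -0.4]
grip_width: 0.612
```

```bash
python3 -c "
from h import *
rel(KEY+[0,0,.155+.05],down(RY))"
```

```text
clock 2.4 shift units [-0.171 -0.194  1.027] rot units [ 0.033  0.031 -0.361] mm [-8.6 -9.7 51.3] deg [ 0.17  0.15 -1.81] F [ 1.2 -1.4 -0.4] w 0.612 q [-0.19  0.26  0.64  1.79 -0.16  1.15  0.29]
```

>>> servo_tool([
  [[0,0,0,0,0,0],[-0.17,-0.2,0.4,0,0,-0.36],[0,0,0.4,0,0,0],[0,0,0.2,0,0,0],[0,0,0,0,0,0]],
])

```text
clock: 2.9
position: [0.4846, -0.2358, 0.2739]
ee_rot: [0.995, -0.101, -0.002, 0.002]
ft_force: [0.1, 0.3, 0.5]
grip_width: 0.608
```

```bash
python3 -c "
from h import *
rel(KEY+[0,0,.155],down(RY))
S=cam('side');crop(S,290,200,120,180,4,'s1.png');T=cam('top');crop(T,330,230,150,110,5,'t1.png')"
```

```text
clock 2.9 shift units [ 0.07  -0.168  0.997] rot units [ 0.056  0.036 -0.168] mm [ 3.5 -8.4 49.8] deg [ 0.28  0.18 -0.84] F [0.1 0.3 0.5] w 0.608 q [-0.17  0.29  0.63  1.87 -0.19  1.04  0.33]
```

View pics/s1.png

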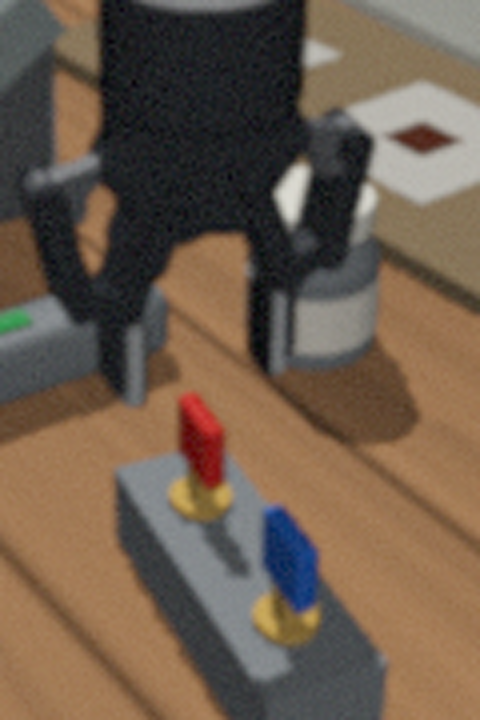

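The open fingers straddle the red key and are clear of everything else. I'll centre them and go down.

>>> servo_tool([
  [[0.07,-0.17,0,0.06,0.04,-0.17],[0,0,0.25,0,0,0],[0,0,0.25,0,0,0],[0,0,0.2,0,0,0],[0,0,0,0,0,0]],
])

```text
clock: 3.5
position: [0.4922, -0.2273, 0.239]
ee_rot: [0.996, -0.092, 0.003, -0.0]
ft_force: [-0.4, 0.0, -1.3]
grip_width: 0.611
```

```bash
python3 -c "
from h import *
rel(KEY+[0,0,.155],down(RY))"
```

```text
clock 3.5 shift units [-0.05   0.033  0.299] rot units [-0.008 -0.066  0.036] mm [-2.5  1.6 15. ] deg [-0.04 -0.33  0.18] F [-0.4  0.  -1.3] w 0.611 q [-0.16  0.35  0.6   1.89 -0.24  0.97  0.36]
```

>>> servo_tool([
  [[-0.04,0.03,0.2,0,-0.06,0],[0,0,0.1,0,0,0],[0,0,0,0,0,0]],
])

```text
clock: 3.8
position: [0.4895, -0.2289, 0.2222]
ee_rot: [0.996, -0.092, -0.0, -0.0]
ft_force: [0.2, 0.0, 0.5]
grip_width: 0.607
```

```bash
python3 -c "
from h import *
rel(KEY+[0,0,.155],down(RY))
S=cam('side');crop(S,290,250,120,120,5,'s2.png')"
```

```text
clock 3.8 shift units [-0.001 -0.008 -0.036] rot units [-0.004  0.011  0.028] mm [-0.  -0.4 -1.8] deg [-0.02  0.05  0.14] F [0.2 0.  0.5] w 0.607 q [-0.15  0.37  0.59  1.91 -0.25  0.94  0.38]
```

View pics/s2.png

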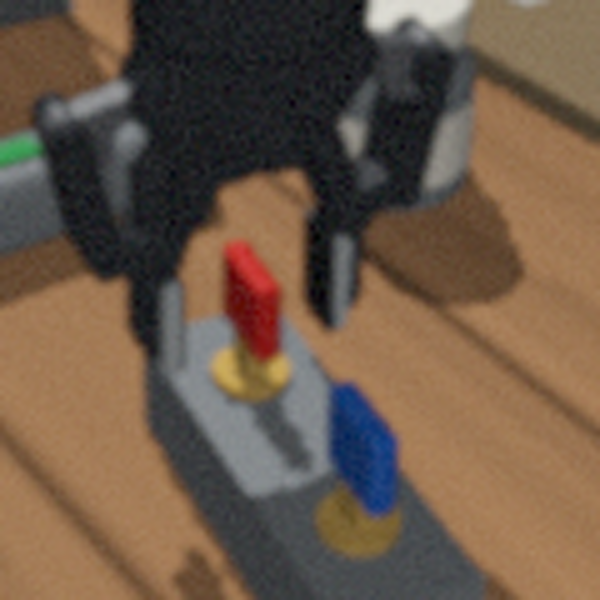

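>>> servo_tool([
  [[0,0,-0.04,0,0,0],[0,0,0,0,0,0],[0,0,0,0,0,0],[0,0,0,0,0,0],[0,0,0,0,0,0],[0,0,0,0,0,0],[0,0,0,0,0,0]],
], jaw=255, force=60)

```text
clock: 4.55
position: [0.4899, -0.2291, 0.2258]
ee_rot: [0.996, -0.092, 0.001, -0.0]
ft_force: [0.2, 0.9, -1.2]
grip_width: 0.105
```

```bash
python3 -c "
from h import *
rel(KEY+[0,0,.155],down(RY))
S=cam('side');crop(S,290,250,120,120,5,'s3.png')"
```

```text
clock 4.55 shift units [-0.009 -0.011  0.037] rot units [-0.006 -0.013  0.027] mm [-0.5 -0.5  1.8] deg [-0.03 -0.07  0.14] F [ 0.2  0.9 -1.2] w 0.105 q [-0.15  0.37  0.59  1.9  -0.25  0.95  0.37]
```

View pics/s3.png

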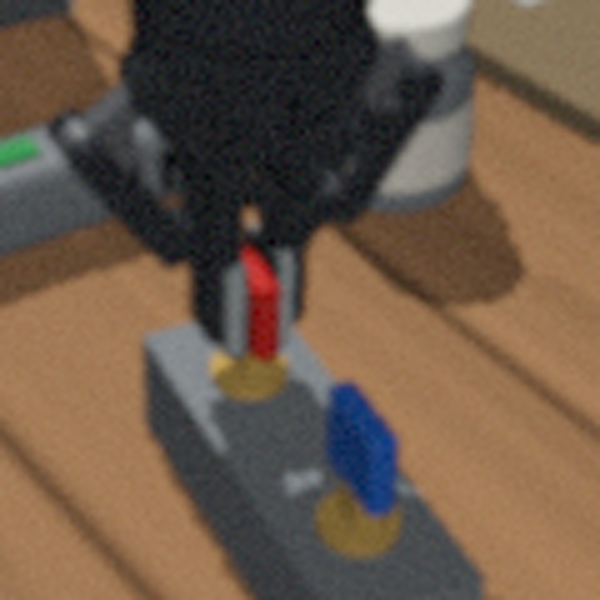

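>>> servo_tool([
  [[0,0,-0.2,0,0,0],[0,0,-0.4,0,0,0],[0,0,-0.6,0,0,0],[0,0,-0.8,0,0,0],[0,0,-0.6,0,0,0],[0,0,0,0,0,0]],
])

```text
clock: 5.2
position: [0.4893, -0.2295, 0.3635]
ee_rot: [0.996, -0.093, 0.001, 0.0]
ft_force: [-0.1, 0.1, -0.8]
grip_width: 0.11
```

```bash
python3 -c "
from h import *
n,Rt=con()
L=.2158
print(n,M+n*(L+.03))
rel(M+n*(L+.03),Rt)
S=cam('side');cv2.imwrite('pics/s4.png',S['color'][:,:,::-1])"
```

```text
[-0.56879921  0.07387412  0.81915204] [0.39978915 0.19595826 0.30884757]
clock 5.2 shift units [-3.333 -8.033  1.083] rot units [ -5.346   5.67  -18.01 ] mm [-166.6 -401.7   54.1] deg [-26.73  28.35 -90.05] F [-0.1  0.1 -0.8] w 0.11 q [-0.22  0.19  0.65  1.77 -0.12  1.22  0.27]
```

View pics/s4.png

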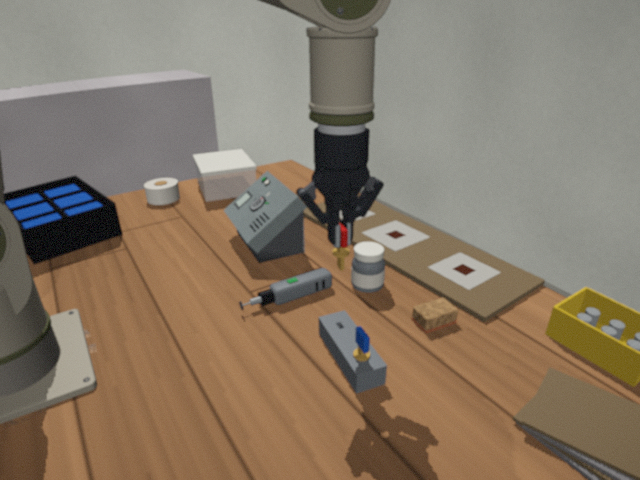

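The red key is out, hanging at (342,245), and the blue key is still in place. I'll move to the console while yawing.

>>> servo_tool([
  [[0.2,-0.49,-0.3,0,0,-1],[0.2,-0.49,-0.3,0,0,-1],[0.2,-0.49,-0.3,0,0,-1],[0.2,-0.49,-0.3,0,0,-1],[0.2,-0.49,0,0,0,-1],[0.2,-0.49,0,0,0,-1],[0.2,-0.49,0,0,0,-1],[0.2,-0.49,0,0,0,-1],[0.2,-0.49,0,0,0,-1],[0.2,-0.49,0,0,0,-1],[0.2,-0.49,0,0,0,-1],[0.2,-0.49,0,0,0,-1]],
])

```text
clock: 6.45
position: [0.5109, 0.0801, 0.4122]
ee_rot: [0.902, 0.432, -0.01, -0.002]
ft_force: [-0.4, -0.0, 0.1]
grip_width: 0.109
```

```bash
python3 -c "
from h import *
n,Rt=con()
L=.2158
rel(M+n*(L+.06),Rt)
rel([.37,.2,.40],down(82.6))
"
```

```text
clock 6.45 shift units [ 0.258 -3.458  1.616] rot units [-7.012  2.052 -6.05 ] mm [  12.9 -172.9   80.8] deg [-35.06  10.26 -30.25] F [-0.4 -0.   0.1] w 0.109 q [-0.54  0.09  0.32  1.74 -0.03  1.34  0.68]
clock 6.45 shift units [ 0.106 -3.696  0.29 ] rot units [-0.19   0.136 -6.284] mm [   5.3 -184.8   14.5] deg [ -0.95   0.68 -31.42] F [-0.4 -0.   0.1] w 0.109 q [-0.54  0.09  0.32  1.74 -0.03  1.34  0.68]
```

>>> servo_tool([
  [[0.05,-0.45,0,-0.88,0.26,-0.76],[0.05,-0.45,0,-0.88,0.26,-0.76],[0.05,-0.45,0,-0.88,0.26,-0.76],[0.05,-0.45,0,-0.88,0.26,-0.76],[0.05,-0.45,0,-0.88,0.26,-0.76],[0.05,-0.45,0,-0.88,0.26,-0.76],[0.05,-0.45,0,-0.88,0.26,-0.76],[0.05,-0.45,0,-0.88,0.26,-0.76],[0,0,0,0,0,0]],
])

```text
clock: 7.35
position: [0.3564, 0.1753, 0.3545]
ee_rot: [0.701, 0.643, 0.203, 0.232]
ft_force: [-0.1, -0.0, -0.9]
grip_width: 0.107
```

```bash
python3 -c "
from h import *
n,Rt=con()
L=.2158
rel(M+n*(L+.04),Rt)
"
```

```text
clock 7.35 shift units [0.504 0.142 1.019] rot units [ 0.175 -0.124  0.459] mm [25.2  7.1 50.9] deg [ 0.88 -0.62  2.3 ] F [-0.1 -0.  -0.9] w 0.107 q [-0.72 -0.3  -0.04  2.28  0.63  0.84  0.37]
```

>>> servo_tool([
  [[0.25,0.07,0,0.18,-0.12,0.46],[0.25,0.07,0.2,0,0,0],[0,0,0.4,0,0,0],[0,0,0.4,0,0,0],[0,0,0,0,0,0],[0,0,0,0,0,0]],
])

```text
clock: 7.95
position: [0.3954, 0.1946, 0.3146]
ee_rot: [0.72, 0.627, 0.194, 0.224]
ft_force: [0.1, 0.4, -0.6]
grip_width: 0.107
```

```bash
python3 -c "
from h import *
n,Rt=con()
L=.2158
rel(M+n*(L+.03),Rt)
S=cam('side');T=cam('top');crop(S,200,100,160,140,5,'s5.png');crop(T,110,200,160,120,5,'t5.png')
import pickle;pickle.dump((S,T,status.get_obs()),open('c5.pkl','wb'))
"
```

```text
clock 7.95 shift units [0.038 0.003 0.142] rot units [-0.118  0.074 -0.08 ] mm [1.9 0.1 7.1] deg [-0.59  0.37 -0.4 ] F [ 0.1  0.4 -0.6] w 0.107 q [-0.7  -0.13 -0.03  2.23  0.68  0.75  0.26]
```

View pics/s5.png

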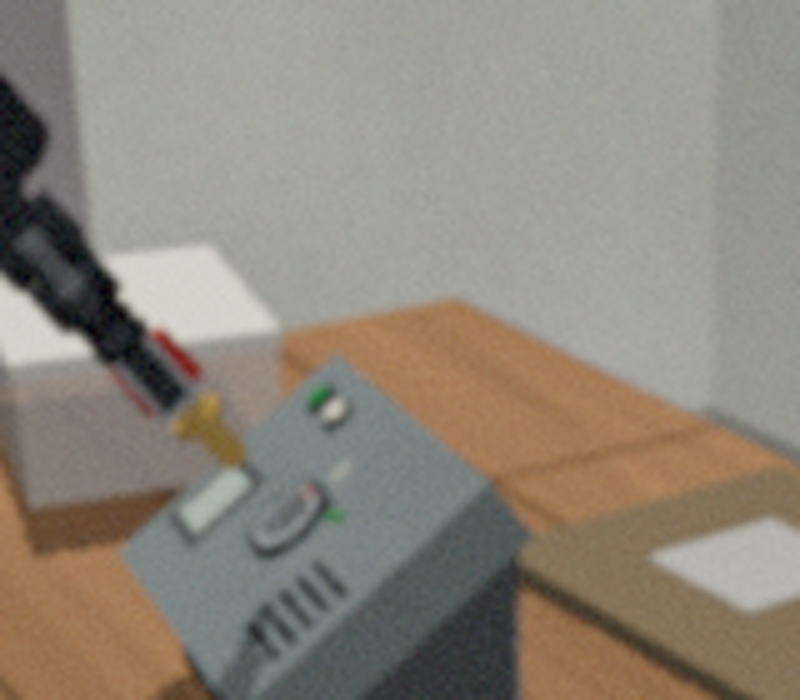

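View pics/t5.png

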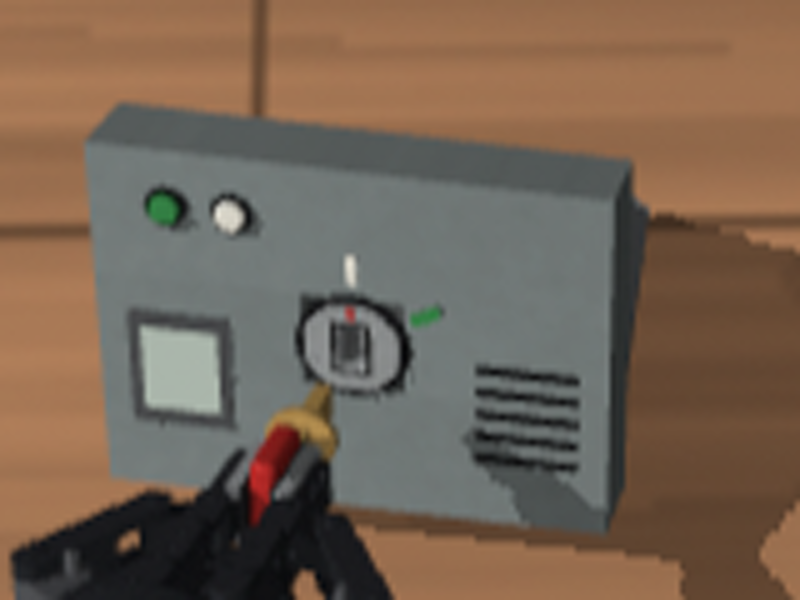

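```bash
python3 -c "
from h import *
import pickle;S,T,o=pickle.load(open('c5.pkl','rb'))
Rc=R.from_quat(o['ee_rot']);p=np.array(o['position'])
tip=p+Rc.apply([0,0,.2158]);col=p+Rc.apply([0,0,.2158-.030]);bow=p+Rc.apply([0,0,.2158-.059])
f=lambda q,s,o:((np.array(q)-o)*s).round(1)
for nm,P in (('tip',tip),('collar',col),('bow',bow),('mouth',M)):
  print(nm,P.round(4),'top',f(proj(T,P),5,[110,200]),'side',f(proj(S,P),5,[200,100]))
u=lambda c,s,o:(c[0]/s+o[0],c[1]/s+o[1])
print('tri tip',tri(T,u((322,386),5,(110,200)),S,u((236,460),5,(200,100))))
n,_=con(); print('tip rel mouth',(tip-M)@n)
"
```

```text
tip [0.5162 0.1779 0.1372] top [331.3 400.5] side [232.2 460.6]
collar [0.4993 0.1802 0.1619] top [306.2 442.5] side [191.1 415.3]
bow [0.4831 0.1825 0.1858] top [280.4 485.3] side [150.1 370.1]
mouth [0.5396 0.1778 0.1075] top [352.9 344.6] side [283.5 509.6]
tri tip (array([0.52094467, 0.18244597, 0.13497767]), np.float64(0.001826922558552456))
tip rel mouth 0.03764220676005923
```

```bash
python3 -c "
from h import *
import pickle;S,T,o=pickle.load(open('c5.pkl','rb'))
Rc=R.from_quat(o['ee_rot']);p=np.array(o['position'])
for c,x0,y0,nm in ((T,155,255,'tz.png'),(S,225,165,'sz.png')):
  im=cv2.resize(c['color'][y0:y0+50,x0:x0+60,::-1],None,fx=12,fy=12,interpolation=cv2.INTER_CUBIC)
  def px(P): return tuple(int(round(v)) for v in ((proj(c,P)-[x0,y0]+.5)*12))
  L=.2158
  for a,b in (((0,-5.5,0),(0,5.5,0)),((0,-7.25,-3),(0,7.25,-3)),((0,-7.25,-28),(0,7.25,-28)),((0,0,0),(0,0,-59)),((0,-16,-44),(0,16,-44)),((0,-7.25,-3),(0,-7.25,-28)),((0,7.25,-3),(0,7.25,-28))):
    A=p+Rc.apply(np.array(a)/1000+[0,0,L]);B=p+Rc.apply(np.array(b)/1000+[0,0,L]);cv2.line(im,px(A),px(B),(255,255,0),1)
  cv2.circle(im,px(M),4,(255,0,255),1)
  cv2.imwrite('pics/'+nm,im)
"
```

```text
(no output)
```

View pics/tz.png

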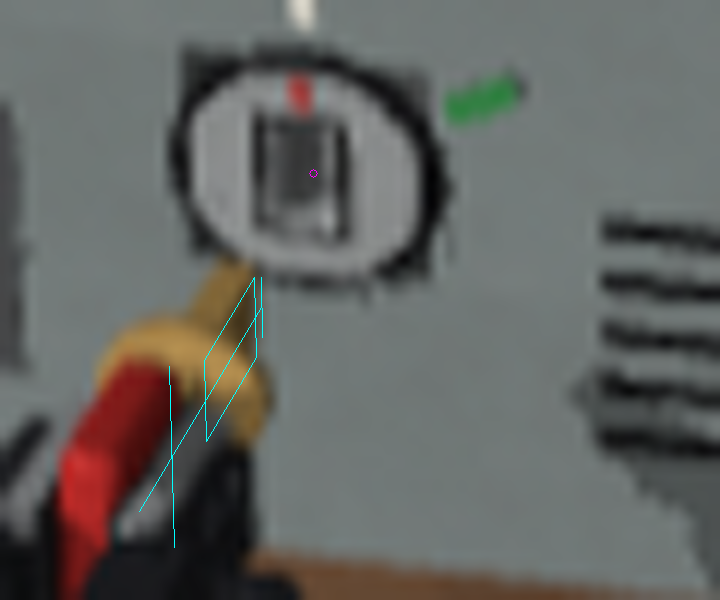

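View pics/sz.png

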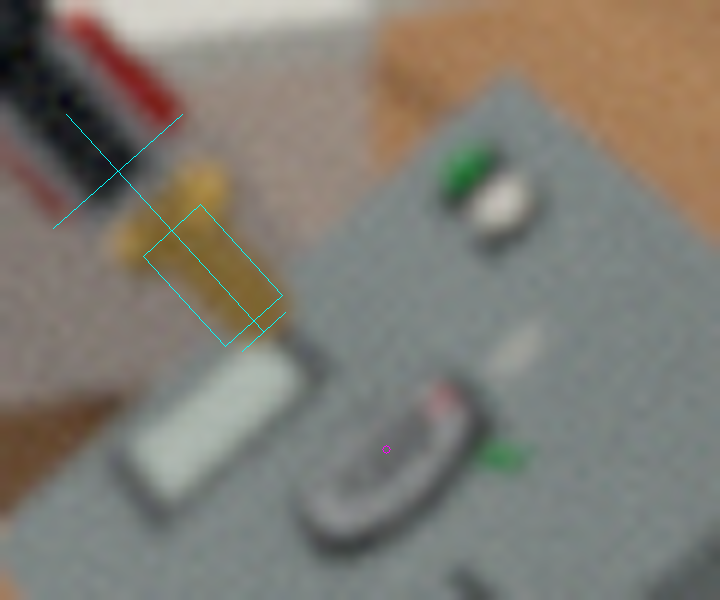

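```bash
cat >> h.py <<'E'
OFF=np.array([-.0023,-.0027,0])
def tgt(d,turn=0,off=OFF):
    n,Rt=con(turn);rel(M+n*(.2158+d)+con(0)[1].apply(off),Rt)
E
python3 -c "
from h import *
tgt(.008)"
```

```text
clock 8.05 shift units [-0.008 -0.048  0.593] rot units [-0.106  0.062 -0.078] mm [-0.4 -2.4 29.7] deg [-0.53  0.31 -0.39] F [-0.4  0.5 -0.4] w 0.108 q [-0.7  -0.13 -0.03  2.23  0.68  0.75  0.26]
```

>>> servo_tool([
  [[-0.01,-0.05,0,-0.11,0.06,-0.08],[0,0,0.2,0,0,0],[0,0,0.2,0,0,0],[0,0,0.15,0,0,0],[0,0,0,0,0,0],[0,0,0,0,0,0]],
])

```text
clock: 8.65
position: [0.4096, 0.1926, 0.2905]
ee_rot: [0.716, 0.629, 0.2, 0.226]
ft_force: [0.6, 0.3, -0.8]
grip_width: 0.108
```

```bash
cat > look.py <<'E'
from h import *
import sys
S=cam('side');T=cam('top');tag=sys.argv[1]
for c,x0,y0,nm in ((T,155,245,'tz'),(S,235,170,'sz')):
  im=cv2.resize(c['color'][y0:y0+50,x0:x0+60,::-1],None,fx=10,fy=10,interpolation=cv2.INTER_CUBIC)
  cv2.imwrite(f'pics/{nm}{tag}.png',im)
E
python3 -c "
from h import *
tgt(.008)"; python3 look.py 6
```

```text
clock 8.65 shift units [-0.005 -0.011  0.022] rot units [ 0.028 -0.022  0.001] mm [-0.2 -0.5  1.1] deg [ 0.14 -0.11  0.  ] F [ 0.6  0.3 -0.8] w 0.108 q [-0.68 -0.07 -0.02  2.24  0.75  0.67  0.21]
```

View pics/tz6.png

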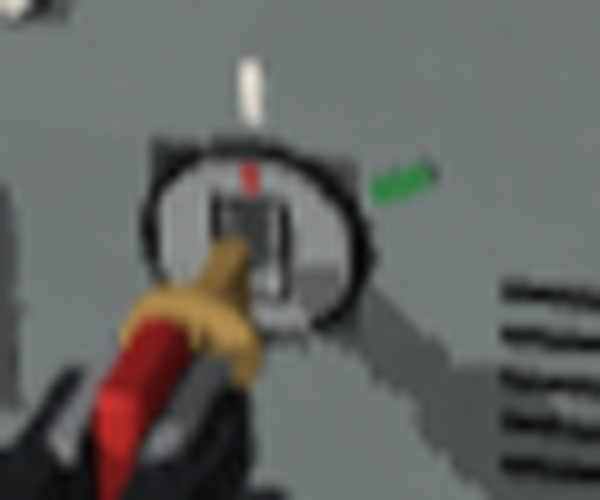

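View pics/sz6.png

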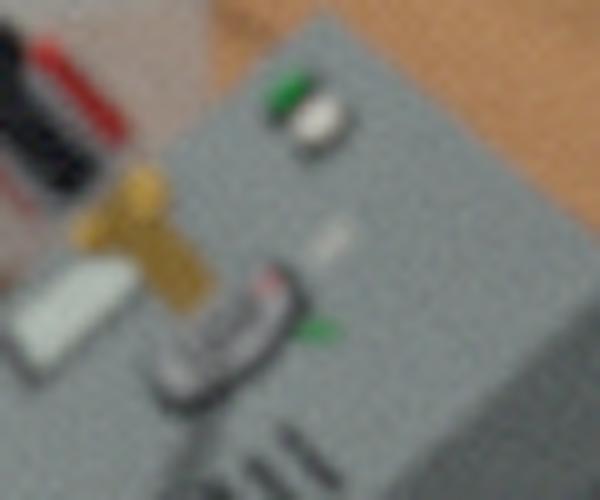

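Both views show the tip in line with the slot: the top view at about (240,240) against the slot at (250,247), and the side view likewise. I'll insert gently.

>>> servo_tool([
  [[0,0,0.1,0,0,0],[0,0,0.1,0,0,0],[0,0,0.1,0,0,0],[0,0,0,0,0,0]],
])

```text
clock: 9.15
position: [0.4184, 0.1922, 0.2785]
ee_rot: [0.716, 0.629, 0.201, 0.226]
ft_force: [-3.0, -0.8, -3.8]
grip_width: 0.104
```

```bash
python3 -c "
from h import *
tgt(-.028)"; python3 look.py 7
```

```text
clock 9.15 shift units [-0.021 -0.017  0.446] rot units [ 0.044 -0.041 -0.001] mm [-1.1 -0.9 22.3] deg [ 0.22 -0.21 -0.01] F [-3.  -0.8 -3.8] w 0.104 q [-0.67 -0.04 -0.01  2.24  0.78  0.64  0.19]
```

View pics/tz7.png

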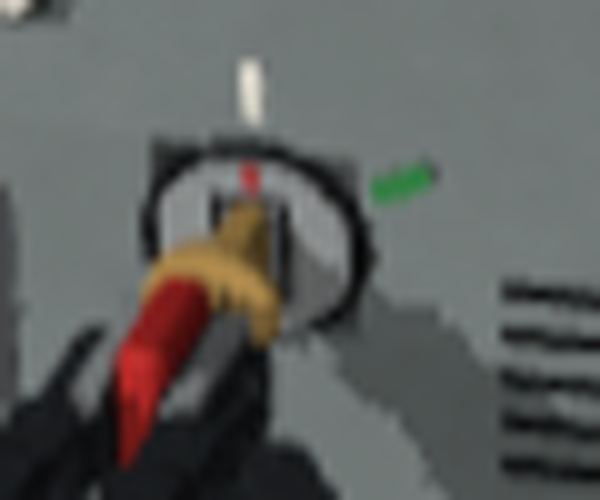

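View pics/sz7.png

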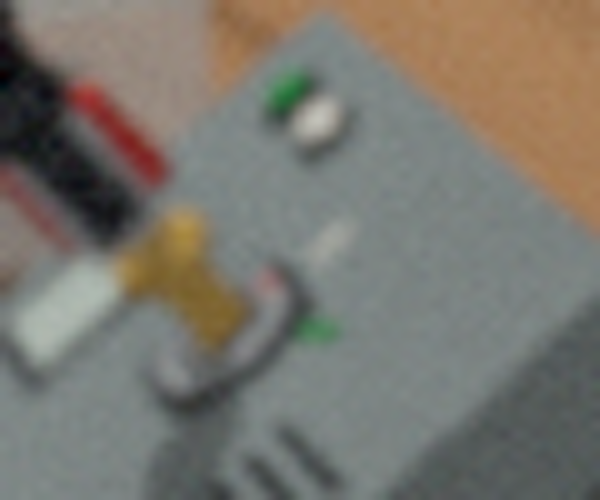

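Force is small, pointing down-slope, so the blade is touching the up-slope side. I'll shift it slightly down-slope and continue.

>>> servo_tool([
  [[-0.01,-0.03,0,0,0,0],[0,0,0.08,0,0,0],[0,0,0.08,0,0,0],[0,0,0,0,0,0]],
])

```text
clock: 9.65
position: [0.4223, 0.1912, 0.2707]
ee_rot: [0.716, 0.629, 0.202, 0.226]
ft_force: [-0.4, -0.1, -0.8]
grip_width: 0.11
```

```bash
python3 -c "
from h import *
tgt(-.028)
n,Rt=con();o=status.get_obs();print('F in tool',Rt.inv().apply(o['ft_force']),'tq',Rt.inv().apply(o['torque']))"
```

```text
clock 9.65 shift units [-0.012  0.007  0.272] rot units [ 0.053 -0.05  -0.   ] mm [-0.6  0.4 13.6] deg [ 0.27 -0.25 -0.  ] F [-0.4 -0.1 -0.8] w 0.11 q [-0.67 -0.02 -0.01  2.24  0.8   0.62  0.17]
F in tool [-0.19644447 -0.74886288  0.42321142] tq [0.64308546 0.00282396 0.0476827 ]
```

Sliding freely. Continue.

>>> servo_tool([
  [[0,0,0.08,0,0,0],[0,0,0.08,0,0,0],[0,0,0.06,0,0,0],[0,0,0,0,0,0]],
])

```text
clock: 10.05
position: [0.4293, 0.1904, 0.2608]
ee_rot: [0.716, 0.629, 0.202, 0.226]
ft_force: [-0.5, -0.1, -0.8]
grip_width: 0.108
```

```bash
python3 -c "
from h import *
tgt(-.028)
n,Rt=con();o=status.get_obs();print('F in tool',Rt.inv().apply(o['ft_force']),'tq',Rt.inv().apply(o['torque']))"; python3 look.py 8
```

```text
clock 10.05 shift units [-0.013  0.006  0.029] rot units [ 0.053 -0.051 -0.   ] mm [-0.6  0.3  1.4] deg [ 0.26 -0.25 -0.  ] F [-0.5 -0.1 -0.8] w 0.108 q [-0.66  0.01 -0.    2.24  0.82  0.59  0.15]
F in tool [-0.13152453 -0.81691307  0.40417144] tq [ 0.69103177 -0.01294462  0.07309141]
```

View pics/sz8.png

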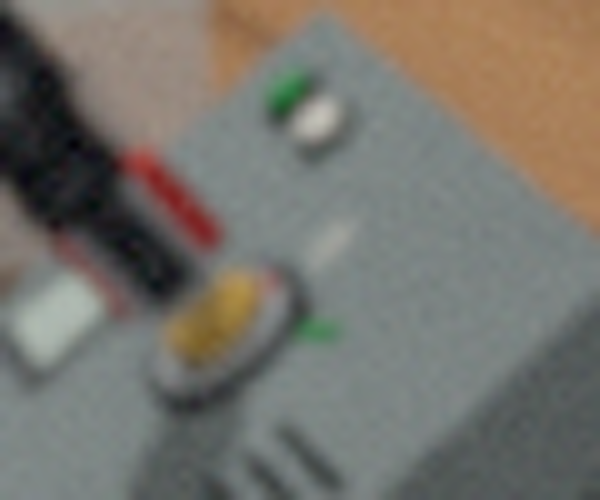

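The collar is nearly on the face. I'll push until it touches.

>>> servo_tool([
  [[0,0,0.03,0,0,0],[0,0,0.02,0,0,0],[0,0,0.02,0,0,0]],
])

```text
clock: 10.45
position: [0.4304, 0.1908, 0.2594]
ee_rot: [0.716, 0.629, 0.202, 0.227]
ft_force: [-31.0, -4.9, 28.0]
grip_width: 0.105
```

```bash
cat > st.py <<'E'
from h import *
import sys
turn=float(sys.argv[1]) if len(sys.argv)>1 else 0
tgt(-.028,turn)
o=status.get_obs();Rc=R.from_quat(o['ee_rot']);print('F in tool',Rc.inv().apply(o['ft_force']).round(2),'tq',Rc.inv().apply(o['torque']).round(2))
E
python3 st.py
```

```text
clock 10.45 shift units [-0.022  0.005 -0.007] rot units [ 0.064 -0.047 -0.004] mm [-1.1  0.3 -0.3] deg [ 0.32 -0.23 -0.02] F [-31.   -4.9  28. ] w 0.105 q [-0.66  0.02 -0.    2.24  0.83  0.59  0.14]
F in tool [ -8.69  -8.44 -40.28] tq [ 2.36 -2.15  0.02]
```

It is home: the axial force is 40 N at the expected depth. I'll relax the load and then turn clockwise (+z).

>>> servo_tool([
  [[-0.01,-0.005,-0.003,0,0,0],[0,0,0,0,0,0.5],[0.003,0,0,0,0,0.7],[0.003,0,0,0,0,0.7],[0.003,0,0,0,0,0.7]],
])

```text
clock: 10.95
position: [0.4295, 0.1905, 0.2597]
ee_rot: [0.784, 0.541, 0.227, 0.202]
ft_force: [-0.0, 0.7, -1.8]
grip_width: 0.104
```

```bash
python3 st.py 0;python3 look.py 9
```

```text
clock 10.95 shift units [-0.01   0.018  0.009] rot units [ 0.063 -0.047 -2.686] mm [-0.5  0.9  0.4] deg [  0.31  -0.23 -13.43] F [-0.   0.7 -1.8] w 0.104 q [-0.67  0.01  0.    2.24  0.83  0.59 -0.09]
F in tool [ 0.39 -1.25  1.37] tq [ 0.73 -0.14 -0.12]
```

View pics/tz9.png

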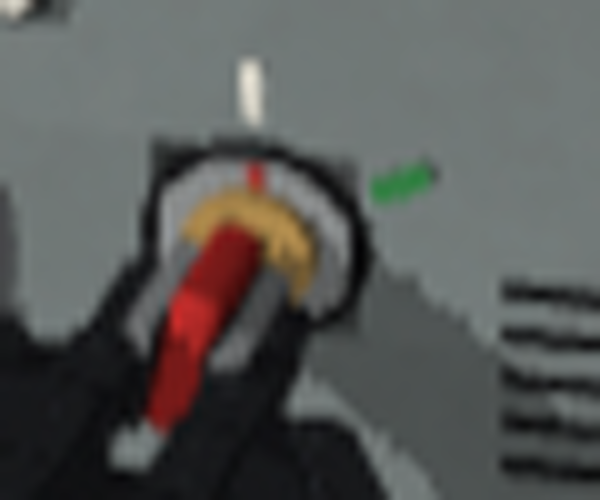

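The barrel's pointer has started to move towards the green mark. I'll keep turning.

>>> servo_tool([
  [[0.003,0,0,0,0,0.8],[0.003,0,0,0,0,0.8],[0.003,0,0,0,0,0.8],[0.003,0,0,0,0,0.8],[0.003,0,0,0,0,0.8]],
])

```text
clock: 11.55
position: [0.4298, 0.1911, 0.2598]
ee_rot: [0.866, 0.397, 0.258, 0.16]
ft_force: [-0.0, -0.7, -1.0]
grip_width: 0.107
```

```bash
python3 st.py 0
```

```text
clock 11.55 shift units [-0.017  0.024  0.009] rot units [ 0.056 -0.057 -6.675] mm [-0.8  1.2  0.4] deg [  0.28  -0.28 -33.37] F [-0.  -0.7 -1. ] w 0.107 q [-0.67  0.01  0.    2.24  0.83  0.59 -0.44]
F in tool [-0.91 -0.04  0.88] tq [ 0.66 -0.52 -0.04]
```

>>> servo_tool([
  [[0.003,0,0.002,0,0,0.8],[0.003,0,0.002,0,0,0.8],[0.003,0,0.002,0,0,0.8],[0.003,0,0.002,0,0,0.8],[0.003,0,0.002,0,0,0.8],[0.003,0,0,0,0,0.8],[0.003,0,0,0,0,0.8]],
])

```text
clock: 12.25
position: [0.4304, 0.1917, 0.2602]
ee_rot: [0.937, 0.174, 0.29, 0.092]
ft_force: [0.1, 0.0, -1.1]
grip_width: 0.109
```

```bash
python3 st.py 0;python3 look.py 10
```

```text
clock 12.25 shift units [-0.021  0.035  0.009] rot units [  0.05   -0.068 -12.326] mm [-1.1  1.7  0.5] deg [  0.25  -0.34 -61.63] F [ 0.1  0.  -1.1] w 0.109 q [-0.67  0.01  0.01  2.24  0.83  0.59 -0.93]
F in tool [-0.47 -0.26  0.92] tq [ 0.29 -0.76 -0.08]
```

View pics/tz10.png

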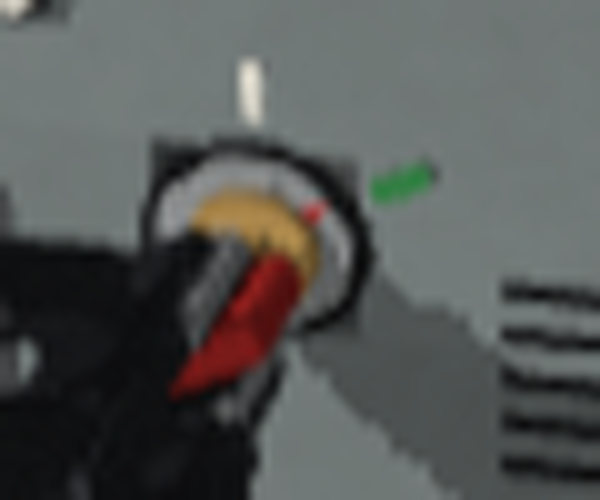

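>>> servo_tool([
  [[0.003,0,0.002,0,0,0.7],[0.003,0,0.002,0,0,0.7],[0.003,0,0.002,0,0,0.6]],
])

```text
clock: 12.65
position: [0.4307, 0.1919, 0.2603]
ee_rot: [0.948, 0.095, 0.296, 0.068]
ft_force: [-3.9, -0.7, 1.5]
grip_width: 0.108
```

```bash
python3 st.py 0
```

```text
clock 12.65 shift units [-0.022  0.04   0.007] rot units [  0.046  -0.071 -14.239] mm [-1.1  2.   0.3] deg [  0.23  -0.35 -71.2 ] F [-3.9 -0.7  1.5] w 0.108 q [-0.67  0.02  0.01  2.24  0.83  0.59 -1.1 ]
F in tool [-2.46  0.37 -3.43] tq [ 0.07 -1.04 -0.1 ]
```

>>> servo_tool([
  [[0.002,0,0,0,0,0.6],[0,0,0,0,0,0.6]],
])

```text
clock: 12.85
position: [0.4307, 0.192, 0.2604]
ee_rot: [0.952, 0.047, 0.299, 0.053]
ft_force: [0.6, 1.2, -2.2]
grip_width: 0.109
```

```bash
python3 st.py 0; python3 look.py 11
```

```text
clock 12.85 shift units [-0.02   0.043  0.009] rot units [  0.046  -0.076 -15.391] mm [-1.   2.2  0.4] deg [  0.23  -0.38 -76.96] F [ 0.6  1.2 -2.2] w 0.109 q [-0.67  0.02  0.01  2.24  0.83  0.59 -1.2 ]
F in tool [-0.6  -1.4   2.11] tq [ 0.31 -0.79 -0.52]
```

View pics/tz11.png

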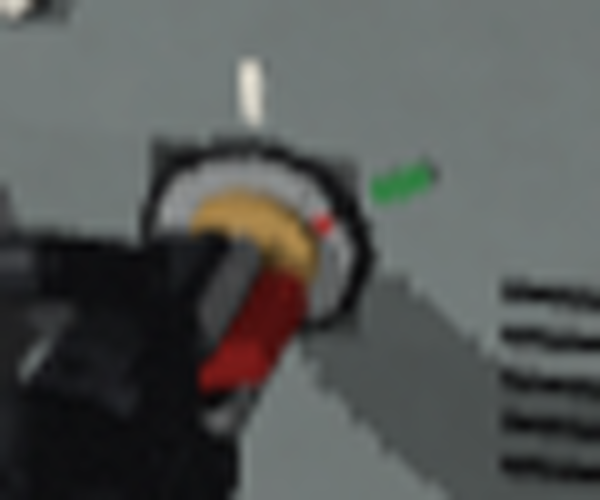

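>>> servo_tool([
  [[0,0,0.002,0,0,0.6],[0,0,0.002,0,0,0.5]],
])

```text
clock: 13.15
position: [0.4308, 0.1922, 0.2604]
ee_rot: [0.953, 0.006, 0.302, 0.04]
ft_force: [-1.8, 0.6, 0.1]
grip_width: 0.107
```

```bash
python3 st.py 0; python3 look.py 12
```

```text
clock 13.15 shift units [-0.017  0.049  0.008] rot units [  0.047  -0.086 -16.389] mm [-0.8  2.5  0.4] deg [  0.24  -0.43 -81.94] F [-1.8  0.6  0.1] w 0.107 q [-0.67  0.02  0.01  2.24  0.83  0.59 -1.29]
F in tool [-1.41 -0.54 -1.12] tq [ 0.24 -1.05 -0.83]
```

View pics/tz12.png

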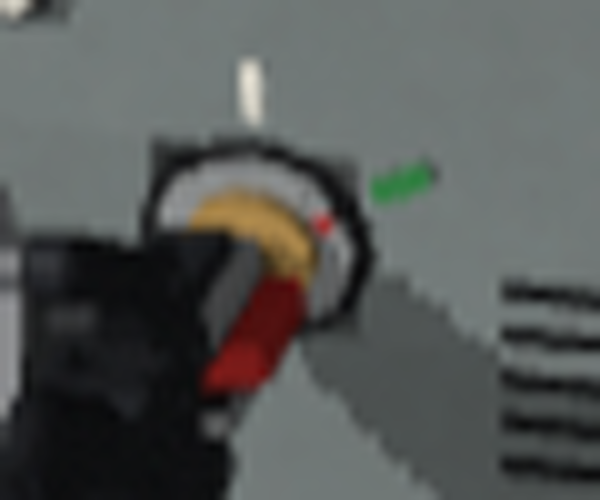

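The pointer has stopped at (322,225) while torque rose to 0.83 N m, so it is at the stop. Next I'll seat it with a light push, unload and open.

>>> servo_tool([
  [[0,0,0.012,0,0,0],[0,0,0.012,0,0,0]],
])

```text
clock: 13.45
position: [0.4309, 0.1926, 0.2601]
ee_rot: [0.952, 0.01, 0.302, 0.041]
ft_force: [-17.4, -3.7, 16.2]
grip_width: 0.099
```

```bash
python3 st.py 0
```

```text
clock 13.45 shift units [-0.015  0.058  0.002] rot units [  0.052  -0.089 -16.295] mm [-0.8  2.9  0.1] deg [  0.26  -0.45 -81.48] F [-17.4  -3.7  16.2] w 0.099 q [-0.67  0.02  0.01  2.24  0.83  0.59 -1.28]
F in tool [ -5.11   5.16 -22.9 ] tq [-0.93 -1.91 -0.61]
```

>>> servo_tool([
  [[0,0,0,0,0,-0.2],[0,0,0,0,0,0],[0,0,0,0,0,0],[0,0,0,0,0,0],[0,0,0,0,0,0]],
], jaw=130)

```text
clock: 13.95
position: [0.4314, 0.1925, 0.2607]
ee_rot: [0.952, 0.021, 0.302, 0.044]
ft_force: [-0.8, -0.6, 0.3]
grip_width: 0.493
```

```bash
python3 st.py 0; python3 look.py 13
```

```text
clock 13.95 shift units [-0.032  0.054  0.006] rot units [  0.056  -0.1   -16.025] mm [-1.6  2.7  0.3] deg [  0.28  -0.5  -80.13] F [-0.8 -0.6  0.3] w 0.493 q [-0.67  0.02  0.01  2.23  0.83  0.59 -1.26]
F in tool [-0.5   0.6  -0.62] tq [ 0.12 -0.63  0.01]
```

View pics/tz13.png

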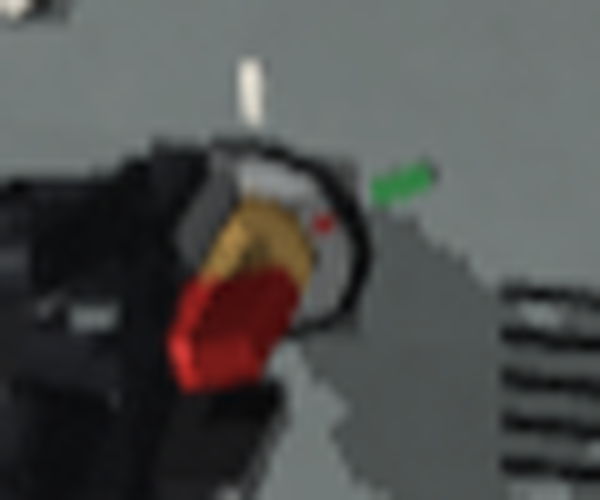

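View pics/sz13.png

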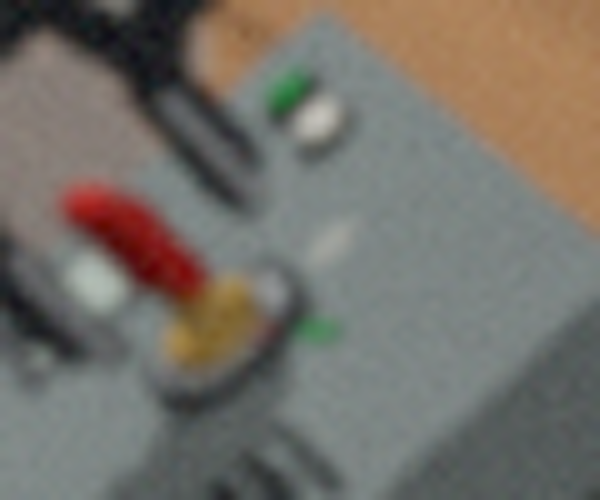

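The key stays seated with the jaws clear on both sides. I'll back off straight along the axis.

>>> servo_tool([
  [[0,0,-0.2,0,0,0],[0,0,-0.3,0,0,0],[0,0,-0.4,0,0,0],[0,0,-0.4,0,0,0],[0,0,-0.4,0,0,0],[0,0,-0.3,0,0,0],[0,0,0,0,0,0]],
])

```text
clock: 14.75
position: [0.3693, 0.2, 0.3476]
ee_rot: [0.952, 0.022, 0.301, 0.044]
ft_force: [-0.1, 0.7, -0.6]
grip_width: 0.492
```

```bash
python3 st.py 0; python3 look.py 14; python3 -c "
from h import *
cv2.imwrite('pics/s14.png',cam('side')['color'][:,:,::-1]);cv2.imwrite('pics/t14.png',cam('top')['color'][:,:,::-1])"
```

```text
clock 14.75 shift units [-0.02   0.055  2.148] rot units [  0.032  -0.097 -16.017] mm [ -1.    2.7 107.4] deg [  0.16  -0.49 -80.08] F [-0.1  0.7 -0.6] w 0.492 q [-0.73 -0.22 -0.06  2.24  0.65  0.83 -1.12]
F in tool [-0.31 -0.76  0.38] tq [ 0.1  -0.61  0.06]
```

View pics/tz14.png

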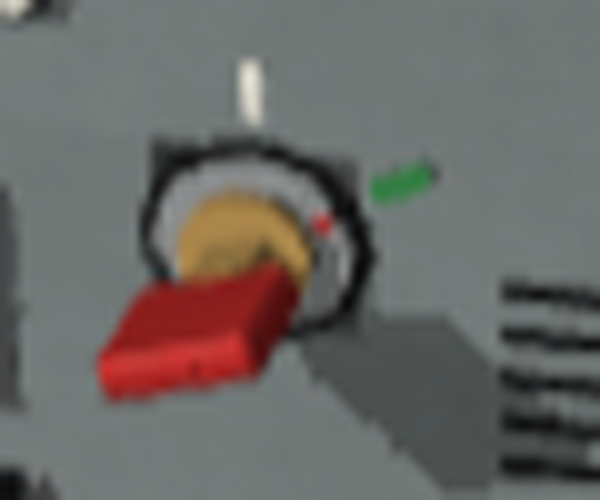

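View pics/sz14.png

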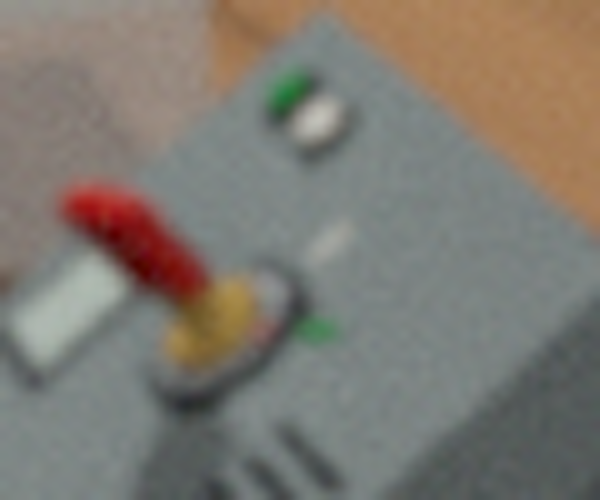

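View pics/s14.png

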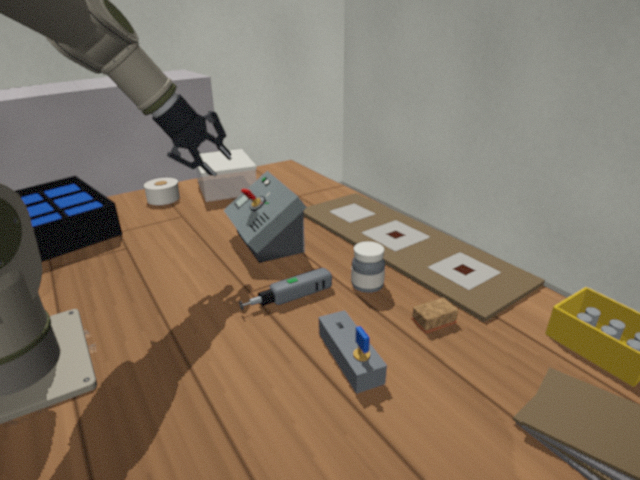

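View pics/t14.png

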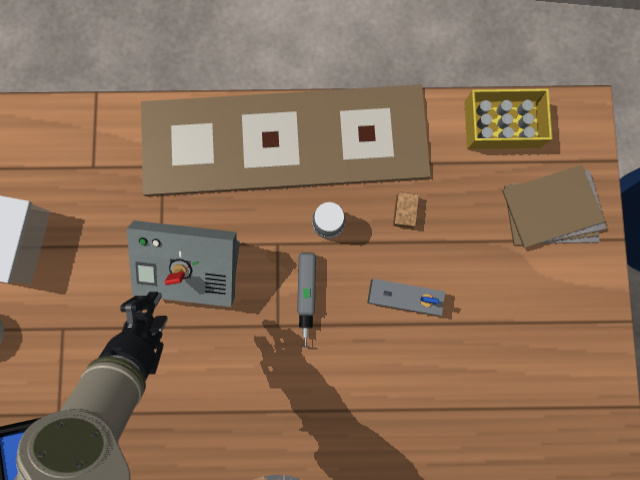

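```bash
python3 -c "
from h import *
T=cam('top');n,Rt=con()
def pl(u,v,h):
    o,r=ray(T,u/10+155-.45,v/10+245-.45);P0=M+n*h;q=o+r*((P0-o)@n)/(r@n);d=Rt.inv().apply(q-M);return d*1000
for nm,uv,h in (('ptr',(322,224),0),('white',(250,92),-.003),('green',(402,183),-.003),('ptr0',(250,178),0)):
    d=pl(*uv,h);print(nm,d.round(1),'cw deg',np.degrees(np.arctan2(-d[0],d[1])).round(1))
"
```

```text
ptr [-12.1   6.    0. ] cw deg 63.6
white [ 2.1 31.6  3. ] cw deg -3.8
green [-27.   15.4   3. ] cw deg 60.3
ptr0 [ 1.6 14.4  0. ] cw deg -6.5
```

```bash
python3 -c "
from workcell import order
print(order.hand_in())"
```

```text
the job is handed in; nothing more can be done
None
```

The red key is in the console switch, pushed fully home, turned clockwise to its stop and released. I handed the job in at about 15 s on the robot's clock.

- **Insertion:** I pushed the key in until the collar met the barrel face, at about 40 N and within 0.5 mm of the expected depth. Only then did I turn it. At the stop I seated it again with about 23 N before letting go, and the collar lay on the face in the final pictures.
- **Turn:** At the end the torque rose to 0.83 N m while the barrel's pointer stood still. In the top view the pointer reads 63.6° clockwise, against 63° for the stop. The same method read −6.5° at off, so it is good to several degrees only. The stop itself rests on the stalled pointer and the rising torque.
- **Rest of the scene:** The blue key is still in the rack. The jar, sanding block and grinder look unmoved in both views. The gripper was about 107 mm back from its grasp position, touching nothing.
- **Disagreement:** The two cameras differed by 2–4 mm in height and up to about 7 mm sideways at the console. I relied on the top view with the given heights. Before insertion, both pictures showed the key about 2.5 mm off where I had calculated, and I corrected for that.

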